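# Close the feed tub on the rooftop plant stand with its snap cap

## Task

Rain is coming: close the feed tub on the middle tier of the plant stand. First press its lid fully down all round onto the tub; only then fetch the orange cap from the lowest tier, put it over the stud in the middle of the lid and press until it clicks and sits flat on its seat. Finish while still holding your hand on the cap and pressing it firmly down (do not let go), with the bowl, scoop, jar and brush left where they are.

Things in the scene. Friction and masses are not known exactly. Their poses are not given: they have to be found in the camera images.
- stand: Wrought aluminium plant stand, fixed. Three round flat tiers 8 mm thick. Origin: on the work surface under the centre of the middle tier (radius 170 mm, its top 110 mm above the origin). In the stand's frame the low tier (radius 130 mm, top at 50 mm) is centred at x 0, y -310 mm and the top tier (radius 115 mm, top at 190 mm) at x 100, y 285 mm.
- tub: Green round plastic tub, 174 mm across its collar, fixed on the middle tier (it does not slide). Origin: centre of its underside, z up. Fixed collar under the lid's skirt at 82 mm.
- lid: White flat lid, 170 mm across, with the stud in its middle. Origin: on the stud's axis, top of the grey seat disc (64 mm wide, 3 mm thick: the white top is 3 mm below the origin); z up. Home: 103 mm above the tub's origin; it starts 5 to 10 mm proud. It slides straight down, untipped, and stays; 6 N moves it, then it stops hard. Press it anywhere, e.g. with closed fingertips 55 mm from the centre.
- stud_tip (a point): Tip of the black stud: 28 mm wide, 46 mm tall above the lid's origin, last 6 mm tapered to 16 mm. Six sprung steel balls bulge to 36 mm across, 10 mm above the lid's origin. A cap slid over it meets them with its underside at 16 mm; near 13 N they give with a click (force drops), the rest goes easily, then the cap stops hard on the seat disc.
- cap: Orange round snap cap, 50 mm across, 52 mm tall, flat top, about 30 g, standing upright on the low tier, mouth down. Origin: centre of its underside, z up. The mouth is 31 mm across with a cavity above that takes the stud. Fully home its origin coincides with the lid's origin (cap underside flat on the seat disc). Any yaw fits.
- jar: Glass jar with steel cap, 60 mm across, 95 mm tall, loose, upright on the low tier about 120 mm from the cap. Origin: centre of its underside. Leave alone.
- bowl: Blue ceramic feeding bowl, 150 mm across, 55 mm tall, loose on the top tier. Origin: centre of its underside. Leave alone.
- scoop: Steel scoop, 44 mm wide, about 160 mm long along its y, 28 mm high, loose on the middle tier beside the tub. Origin: underside, where the handle (towards -y) meets the pan. Leave alone.
- brush: Wooden-handled brush, loose, lying on the table left of the stand. Leave alone.

How it is judged:
On the way, in this order (a step that is already met when the one before it is completed fails the run):
1. the lid is pressed fully down while the cap is still away from the stud (z of lid in the frame of tub below 0.1045 m and horizontal distance between cap and lid above 0.06 m), for 0.1 s.
2. the cap has clicked home and is still being pressed onto its seat (z of cap in the frame of lid below 0.0025 m and horizontal distance between cap and lid below 0.004 m and contact force between cap and lid above 4 N), for 0.3 s.
At the end, for the whole second after the job is handed in: Lid within 1.5 mm of home; cap clicked down with its underside within 2.5 mm of the seat disc, within 4 mm of the stud's axis, upright within 0.08 rad, at rest; the hand still touches the cap (over 3 N) and presses it on the seat with more than 4 N (all of step 2 and z of lid in the frame of tub below 0.1045 m and z of cap in the frame of lid above -0.003 m and angle between cap's own z axis and vertical below 0.08 rad and contact force between any of the fingers, the arm and cap above 3 N and linear speed of cap below 0.01 m/s); the arm keeps its last pose, push and grip.
It fails at once if the bowl was moved more than 30 mm (distance of bowl from where it was at the start of the episode above 0.03 m).
It fails at once if the scoop was moved more than 30 mm (distance of scoop from where it was at the start of the episode above 0.03 m).
It fails at once if the jar was moved more than 30 mm or tipped (distance of jar from where it was at the start of the episode above 0.03 m or angle between jar's own z axis and vertical above 0.5 rad).
It fails at once if the brush was moved more than 30 mm (distance of brush from where it was at the start of the episode above 0.03 m).
It also fails if it takes over 58 s, if anything falls off the work surface, if the arm or the gripper's body presses on something with over 40 N, if the wrist force passes 120 N, or if a joint passes its speed limit or range.

## Robot

A 6-joint arm with a two-finger parallel gripper is mounted at the origin on the work surface. World frame = base frame: x ahead of the robot, y to its left, z up, the work surface at z = 0. Lengths are in m, angles in rad, forces in N, time in s.
With the tool pointing down it reaches from about 0.35 to 0.775 m from the base axis. Payload 5.5 kg.
Tool frame: the origin (TCP) lies where the fingers leave the gripper's body, on its centre line; the fingertips stand env.tip_reach ahead of it and the grasp point (between the pads) lies 54 mm ahead of it (env.tip_reach is the distance from the TCP to the fingertips, in m); z points along the fingers, y is the line along which they close (so a half turn about z gives the same grasp; the last joint's range is limited). The gripper opens to 85 mm and grips with 20 to 120 N. Pads are 22 mm wide; open, the fingers measure 114 mm over their backs; the gripper's body (76 mm by 85 mm) begins 54 mm behind the grasp point. The pads swing forward as they close: fully open they stand 13 mm farther back than shut.
Start: joints at [1.063, 0.313, 0.046, 1.304, 0, 1.431], TCP at [0.207, 0.537, 0.304] pointing down, gripper open.
Joint ranges: [-2.76, 2.76], [-0.86, 1.69], [-1.03, 1.26], [-2.2, 2.34], [-1.47, 1.5], [-3.14, 3.14]. Speed limits (rad/s): [2.57, 2.57, 3.14, 3.14, 3.14, 3.14].

## Interface

Orientations are given as a unit quaternion [w, x, y, z].
In Python, from workcell import status, optics, hand_in, env gives the robot as it stands.
- The arm moves only by the shell command python3 -m handwheel 'ROWS' [FORCE]. ROWS is a JSON object whose one key "deltas" holds a list of rows, each a list of 5 numbers: the opening, from -1 (shut) to 1 (fully open), then the shift along the tool's x, y, z in units of 40 mm (1.0 is 40 mm), then the turn about the tool's z in units of 10 degrees (1.0 is 10 degrees). In form: {"deltas": [[jaw, x, y, z, roll], ...]}. A call has 1 to 20 rows; each row shifts and turns the commanded pose from where the row before left it, along the tool's axes as they then stand; what a row does not reach is not made up. A row lasts 1/8 s, in which the tool goes at most 62.5 mm and 10.7 degrees, less where a joint would pass 70% of its speed; a pose out of reach is approached as far as the arm can. A call is refused whole if a number of a shift passes 1 or a number of a turn 1, either way. A call with a gripper value outside its range is refused whole. The fingers move at their own pace and stop on an object; FORCE is the grip in N (left out, the last holds). Time passes only in rows, so rows that do not move let the fingers close. It gives the time, the measured TCP pose, the force, the opening and the grip force at its end, in the units of the state.
- status.get_state(): the state, without advancing time (a new reading comes with each control period).
- optics.read_camera(name): name is "scene" or "top"; returns a dict with "frame" (384x512x3 uint8, red, green, blue), "depth" (384x512 float32, m along the optical axis (not along the pixel's ray), 0 where there is no reading), "vfov" (degrees; the focal length in pixels is half the picture's height over the tangent of half this angle, whatever the lens; pixels are square), "cx", "cy" (the principal point, pixels), "origin" and "attitude" of the camera in the world. Camera axes: x right, y down, z forward; pixel columns grow to the right and rows downward; lengths in m; the calibration is good to about 2 mm. A picture is of the moment at which its call begins.
- hand_in(): hands the job in; it is judged then, once.
The state is a dict: "clock": time; "joint_pos": joint angles; "qvel": joint speeds; "tau": joint torques, N m; "tcp_pos": TCP position; "orientation": TCP orientation; "wrist_force": force on the tool from outside, world axes, zero at the start; "ft_torque": the same for the moment, N m; "finger_gap": finger opening in m; "grip_force": force on a finger pad.
Only numpy, scipy, OpenCV 4.12 (cv2) and the standard library are available. Lean on these libraries where they do the work, as an engineer would, in place of code of your own. Each camera call takes 0.05 s, during which the arm holds its last target. There are 200 camera calls.

## Working session

There is one attempt and no reset: what is moved stays moved. The work goes in short steps, Python scripts to look and compute and a shell command to move; the robot and the scene stay as the last step left them, time stands still between calls to the robot, and variables do not carry over. Pictures are saved under pics/ and viewed, at most 10 in all, crops included, and the job is handed in when it is done.

```bash
mkdir -p pics; cat > h.py <<'E'
import numpy as np, cv2
from workcell import status, optics, env
from scipy.spatial.transform import Rotation as R
def cam(n):
    d=optics.read_camera(n); f=192/np.tan(np.radians(d["vfov"])/2)
    a=np.array(d["attitude"],float)
    M=a if a.shape==(3,3) else R.from_quat(a[[1,2,3,0]]).as_matrix()
    v,u=np.mgrid[:384,:512]; z=d["depth"]
    P=np.stack([(u-d["cx"])/f*z,(v-d["cy"])/f*z,z],-1)@M.T+np.array(d["origin"])
    P[z==0]=np.nan
    return d,P
E
python3 - <<'E'
from h import *
s=status.get_state();print(s,env.tip_reach)
for n in("scene","top"):
    d,P=cam(n);cv2.imwrite(f"pics/{n}1.png",d["frame"][...,::-1]);np.savez(f"{n}1.npz",P=P,f=d["frame"])
    print(n,d["origin"],d["attitude"],d["vfov"],d["cx"],d["cy"])
E
```

```text
{'clock': 0.0, 'joint_pos': array([1.06343255e+00, 3.13976003e-01, 4.49624272e-02, 1.30360671e+00,
       1.69449890e-05, 1.43119976e+00]), 'qvel': array([-0.00055562, -0.00046298,  0.00061682,  0.00062599, -0.00146443,
       -0.00043279]), 'tau': array([-1.45374725e-03, -4.80629683e+01,  2.98532456e+01,  1.93194434e-02,
       -3.57295430e-04,  1.22055087e-05]), 'tcp_pos': array([0.20654336, 0.53620527, 0.30301587]), 'orientation': array([-2.97921540e-04,  1.82849003e-01,  9.83140585e-01, -8.61984214e-04]), 'wrist_force': array([-0.09247247,  0.53724849,  0.4623074 ]), 'ft_torque': array([-0.03480891,  0.00905198,  0.00668899]), 'grip_force': 0.0, 'finger_gap': 0.08538986788346853} 0.0726
scene [1.12652971 0.14441739 1.06648079] [-0.184609    0.61252348  0.73576815 -0.22221551] 57.24372372943775 259.9009813388418 188.77691043170776
top [0.45195878 0.04340265 1.23484513] [-0.02529881  0.71135466 -0.70160425  0.03295439] 55.5709251862908 248.26762706569895 191.71468763544175
```

View pics/scene1.png

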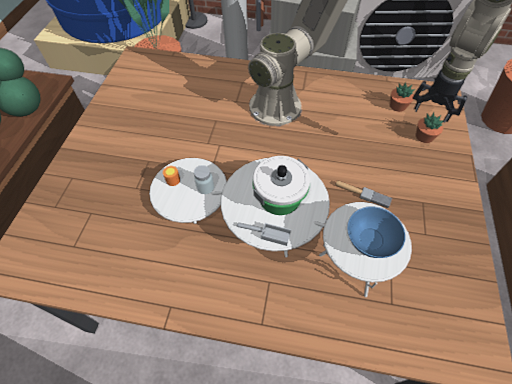

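View pics/top1.png

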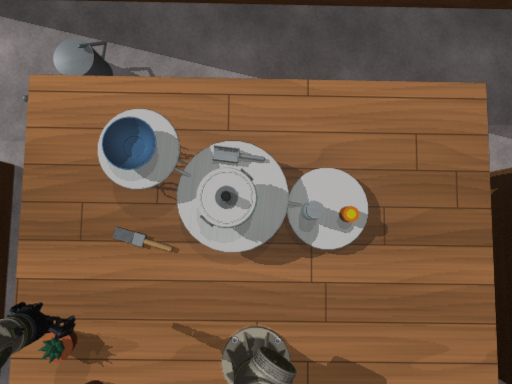

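The scene view shows the tub with its lid at about (282,180), the cap at (171,176) and the jar at (204,180). In the top view the stud is at (226,197), the cap at (349,214) and the jar at (313,211).

```bash
cat > m.py <<'E'
from h import *
T=np.load("top1.npz");S=np.load("scene1.npz")
def rep(n,P):
    P=P[np.isfinite(P).all(-1)]
    if len(P)<4: print(n,len(P));return
    c,r=cv2.minEnclosingCircle(P[:,:2].astype(np.float32)) 
    print(n,len(P),"med",np.median(P,0).round(4),"mid",((P.min(0)+P.max(0))/2).round(4),"circ",np.round(c,4),round(r,4),"z",P[:,2].min().round(4),P[:,2].max().round(4))
for n,D in(("top",T),("scene",S)):
    P=D["P"];f=D["f"];h=cv2.cvtColor(f,cv2.COLOR_RGB2HSV)
    print("==",n)
    org=(h[...,0]>3)&(h[...,0]<28)&(h[...,1]>200)&(h[...,2]>150)&(P[...,2]>.03)&(P[...,1]<-.1)&(P[...,1]>-.5)&(P[...,0]>.3)
    rep("cap",P[org]); zt=np.nanmax(P[org][:,2]); rep("captop",P[org&(P[...,2]>zt-.008)])
    near=(np.abs(P[...,0]-.45)<.25)&(np.abs(P[...,1]-.1)<.2)
    for a,b in((.2,.213),(.213,.225),(.225,.235),(.235,.255),(.255,.3)):
        rep(f"z{a}-{b}",P[near&(P[...,2]>a)&(P[...,2]<b)])
    low=(P[...,1]<-.09)&(P[...,1]>-.45)&(P[...,0]>.3)&(P[...,0]<.7)
    rep("lowtier",P[low&(P[...,2]>.04)&(P[...,2]<.06)])
    rep("midtier",P[near&(P[...,2]>.1)&(P[...,2]<.12)])
    j=low&(P[...,2]>.1)&~org; rep("high low",P[j]); rep("jar",P[low&(P[...,2]>.125)])
    if n=="top":
        for v in(170,175,180,185,190,197,204,210,216,222):print(v,(P[v,196:258:4,2]*1000).round())
P=T["P"];print(P[197,226],P[211,313],P[214,349])
E
python3 m.py
python3 - <<'E'
import cv2
a=cv2.imread('pics/top1.png')[160:250,180:380];cv2.imwrite('pics/c1.png',cv2.resize(a,None,fx=4,fy=4))
E
```

```text
== top
cap 140 med [ 0.4821 -0.285   0.1019] mid [ 0.4806 -0.2864  0.1012] circ [ 0.4816 -0.2868] 0.0239 z 0.0949 0.1075
captop 121 med [ 0.4834 -0.285   0.1024] mid [ 0.4806 -0.2861  0.1036] circ [ 0.4816 -0.2868] 0.0239 z 0.0996 0.1075
z0.2-0.213 27 med [0.5061 0.077  0.2123] mid [0.5215 0.0911 0.2074] circ [0.5213 0.0937] 0.0915 z 0.2018 0.213
z0.213-0.225 2761 med [0.5209 0.0937 0.2183] mid [0.5226 0.0938 0.219 ] circ [0.5247 0.0971] 0.0905 z 0.213 0.225
z0.225-0.235 27 med [0.5191 0.0864 0.232 ] mid [0.581  0.1818 0.23  ] circ [0.5909 0.1807] 0.141 z 0.2251 0.235
z0.235-0.255 62 med [0.6537 0.2938 0.2426] mid [0.6026 0.19   0.2441] circ [0.6054 0.19  ] 0.143 z 0.2351 0.2531
z0.255-0.3 86 med [0.5211 0.0941 0.2648] mid [0.5214 0.0941 0.263 ] circ [0.5216 0.0944] 0.0139 z 0.2551 0.2709
lowtier 4608 med [ 0.5084 -0.2295  0.0497] mid [ 0.5017 -0.2294  0.0505] circ [ 0.5016 -0.2285] 0.1351 z 0.041 0.0599
midtier 6572 med [0.5263 0.0583 0.1096] mid [0.5309 0.0807 0.11  ] circ [0.5433 0.0926] 0.1899 z 0.1004 0.1196
high low 387 med [ 0.49   -0.1659  0.1429] mid [ 0.5089 -0.2013  0.1259
[... 1706 characters left out ...]
z 0.2351 0.255
z0.255-0.3 72 med [0.5245 0.0951 0.2647] mid [0.5215 0.0946 0.2625] circ [0.5207 0.095 ] 0.0141 z 0.2551 0.2699
lowtier 3120 med [ 0.5311 -0.2319  0.0499] mid [ 0.5012 -0.2325  0.0499] circ [ 0.5009 -0.2274] 0.1351 z 0.0404 0.0594
midtier 4993 med [0.5868 0.0744 0.11  ] mid [0.5359 0.0805 0.1108] circ [0.5322 0.0806] 0.1749 z 0.1016 0.1199
high low 447 med [ 0.4968 -0.1715  0.1213] mid [ 0.5113 -0.2015  0.1246] circ [ 0.5162 -0.1995] 0.1195 z 0.1001 0.1492
jar 213 med [ 0.4968 -0.1655  0.1444] mid [ 0.4903 -0.1686  0.1372] circ [ 0.4914 -0.1668] 0.0288 z 0.1251 0.1492
[0.51706501 0.09253219 0.26629505] [ 0.48689952 -0.16248269  0.14455263] [ 0.48046413 -0.28281715  0.1020345 ]
```

View pics/c1.png

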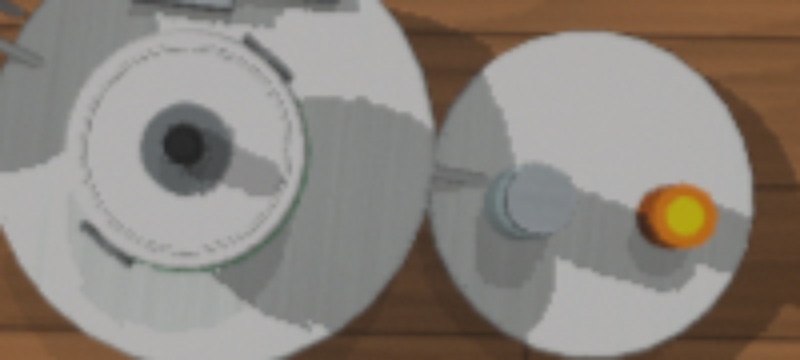

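The crop shows the grey seat and stud at (183,145) in the crop, with the cap right of the jar. Heights check out: tiers at 50 and 110 mm, cap top at 102 mm, lid about 8 mm proud. I'll rise, shut the fingers and turn so that tool y lies along world x.

```bash
python3 -m handwheel '{"deltas":[[-1,0,0,-0.4,1],[-1,0,0,-0.4,1],[-1,0,0,-0.4,1],[-1,0,0,-0.4,1],[-1,0,0,-0.3,1],[-1,0,0,-0.3,1],[-1,0,0,-0.2,0.9],[-1,0,0,0,0]]}' 40
cat > t.py <<'E'
import sys
from h import *
s=status.get_state();p=s["tcp_pos"];q=s["orientation"];M=R.from_quat(q[[1,2,3,0]]).as_matrix()
t=np.array([float(a) for a in sys.argv[1:4]])
print("clk",s["clock"],"p",p.round(4),"tilt/yaw y",np.degrees(np.arctan2(M[1,1],M[0,1])).round(2),"zaxis",M[:,2].round(4),"F",s["wrist_force"].round(1),"gap",round(s["finger_gap"],4),"grip",round(s["grip_force"],1))
print("units",(M.T@(t-p)/.04).round(3))
E
python3 t.py .5215 .0394 .34
```

```text
clock: 1.1
tcp_pos: [0.2068, 0.5367, 0.4001]
orientation: [-0.0, 0.707, 0.707, 0.0]
wrist_force: [0.5, -0.0, -0.5]
finger_gap: -0.0001
grip_force: 0.0
clk 1.1 p [0.2068 0.5367 0.4001] tilt/yaw y 0.02 zaxis [ 2.e-04  4.e-04 -1.e+00] F [ 0.5 -0.  -0.5] gap -0.0001 grip 0.0
units [-12.436   7.861   1.499]
```

```bash
python3 -m handwheel '{"deltas":[[-1,-0.6,0.4,0,0],[-1,-0.9,0.55,0,0],[-1,-0.9,0.55,0,0],[-1,-0.9,0.55,0,0],[-1,-0.9,0.55,0,0],[-1,-0.9,0.55,0,0],[-1,-0.9,0.55,0,0],[-1,-0.9,0.55,0,0],[-1,-0.9,0.55,0,0],[-1,-0.9,0.55,0,0],[-1,-0.9,0.55,0,0],[-1,-0.9,0.55,0,0],[-1,-0.9,0.55,0,0],[-1,-0.9,0.55,0.3,0],[-1,-0.1,0.3,0.6,0],[-1,0,0,0.6,0],[-1,0,0,0,0]]}'; python3 t.py .5215 .0394 .295
```

```text
clock: 3.22
tcp_pos: [0.519, 0.04, 0.3374]
orientation: [-0.002, 0.707, 0.707, -0.002]
wrist_force: [-0.6, -0.5, -0.2]
finger_gap: 0.0001
grip_force: 0.0
clk 3.225 p [0.519  0.04   0.3374] tilt/yaw y 0.04 zaxis [-5.3e-03  5.0e-04 -1.0e+00] F [-0.6 -0.5 -0.2] gap 0.0001 grip 0.0
units [-0.016  0.069  1.059]
```

```bash
python3 -m handwheel '{"deltas":[[-1,0,0,0.5,0],[-1,0,0,0.4,0],[-1,0,0,0.2,0],[-1,0,0,0.07,0],[-1,0,0,0.07,0],[-1,0,0,0.07,0],[-1,0,0,0.07,0],[-1,0,0,0,0]]}'; python3 t.py .5215 .0394 .2826
```

```text
clock: 4.22
tcp_pos: [0.5204, 0.0402, 0.2849]
orientation: [0.0, 0.708, 0.707, 0.0]
wrist_force: [-0.2, 0.3, 3.5]
finger_gap: -0.0
grip_force: 1.4
clk 4.225 p [0.5204 0.0402 0.2849] tilt/yaw y -0.07 zaxis [ 1.e-03  2.e-04 -1.e+00] F [-0.2  0.3  3.5] gap -0.0 grip 1.4
units [-0.02   0.026  0.057]
```

```bash
python3 -m handwheel '{"deltas":[[-1,0,0,0.04,0],[-1,0,0,0.04,0],[-1,0,0,0.04,0],[-1,0,0,0,0],[-1,0,0,0,0]]}'; python3 t.py .5215 .0394 .2826
```

```text
clock: 4.85
tcp_pos: [0.5204, 0.0402, 0.2825]
orientation: [0.001, 0.708, 0.707, 0.001]
wrist_force: [-4.2, 1.5, 17.6]
finger_gap: 0.0002
grip_force: 8.8
clk 4.85 p [0.5204 0.0402 0.2825] tilt/yaw y -0.07 zaxis [ 3.3e-03 -1.0e-04 -1.0e+00] F [-4.2  1.5 17.6] gap 0.0002 grip 8.8
units [-0.02   0.028 -0.003]
```

The lid hit its hard stop at exactly the home height (tips at 0.210 m, 17.6 N). Next I'll go up and over to the cap.

```bash
python3 -m handwheel '{"deltas":[[-1,0,0,-0.5,0],[-1,0,0,-0.8,0],[0,-0.3,0,-0.6,0],[1,-0.7,-0.1,0,0],[1,-0.9,-0.1,0,0],[1,-0.9,-0.1,0,0],[1,-0.9,-0.1,0,0],[1,-0.9,-0.1,0,0],[1,-0.9,-0.1,0,0],[1,-0.9,-0.1,0,0],[1,-0.9,-0.1,0,0],[1,-0.8,-0.2,0,0],[1,0,0,0,0],[1,0,0,0,0]]}'; python3 t.py .4815 -.286 .25
python3 - <<'E'
from h import *
d,P=cam("scene");h=cv2.cvtColor(d["frame"],cv2.COLOR_RGB2HSV)
cv2.imwrite("pics/s2.png",cv2.resize(d["frame"][130:260,120:350,::-1],None,fx=3,fy=3))
n=(np.hypot(P[...,0]-.5215,P[...,1]-.0944)<.075)&(np.hypot(P[...,0]-.5215,P[...,1]-.0944)>.04)
print("lid z",np.nanmedian(P[n][:,2]))
m=(np.hypot(P[...,0]-.4815,P[...,1]+.286)<.045)&(P[...,2]>.098)&(P[...,2]<.108)
Q=P[m];print(len(Q),Q.min(0),Q.max(0),cv2.minEnclosingCircle(Q[:,:2].astype(np.float32)))
E
```

```text
clock: 6.6
tcp_pos: [0.4795, -0.2835, 0.3552]
orientation: [-0.001, 0.708, 0.707, 0.0]
wrist_force: [0.5, -0.2, 0.4]
finger_gap: 0.0855
grip_force: 0.0
clk 6.6 p [ 0.4795 -0.2835  0.3552] tilt/yaw y -0.09 zaxis [-0.0011  0.0013 -1.    ] F [ 0.5 -0.2  0.4] gap 0.0855 grip 0.0
units [-0.066  0.053  2.63 ]
lid z 0.20926963981026891
143 [ 0.45802509 -0.31448001  0.09842532] [ 0.50675348 -0.26394335  0.10789139] ((0.48146024346351624, -0.28834959864616394), 0.0263809897005558)
```

View pics/s2.png

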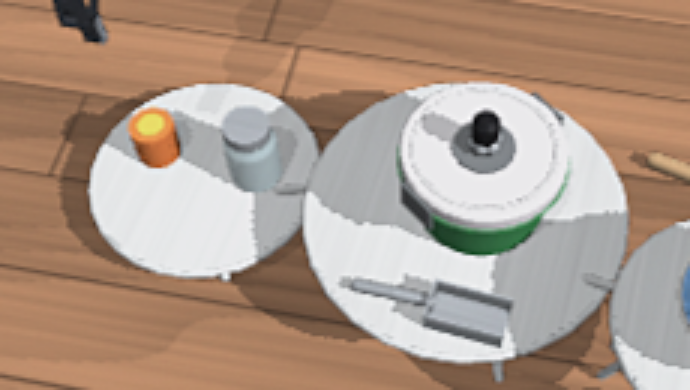

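The lid is flush all round (top at 209 mm). The cap stands upright at about (155,138) in the crop, untouched, with the jar to its right. Going down to grasp.

```bash
python3 -m handwheel '{"deltas":[[1,-0.1,0.05,0.6,0],[1,0,0,0.9,0],[1,0,0,0.9,0],[1,0,0,0.9,0],[1,0,0,0.8,0],[1,0,0,0.6,0],[1,0,0,0.5,0],[1,0,0,0.4,0],[1,0,0,0,0]]}' 40; python3 t.py .4815 -.2875 .132
```

```text
clock: 7.78
tcp_pos: [0.4813, -0.2866, 0.1308]
orientation: [-0.001, 0.707, 0.707, -0.0]
wrist_force: [-0.4, -0.0, 0.2]
finger_gap: 0.0857
grip_force: 0.0
clk 7.775 p [ 0.4813 -0.2866  0.1308] tilt/yaw y -0.01 zaxis [-0.0018  0.0016 -1.    ] F [-0.4 -0.   0.2] gap 0.0857 grip 0.0
units [-0.022  0.005 -0.03 ]
```

```bash
python3 -m handwheel '{"deltas":[[0,0,0,0,0],[-0.3,0,0,0,0],[-1,0,0,0,0],[-1,0,0,0,0],[-1,0,0,0,0],[-1,0,0,0,0],[-1,0,0,0,0]]}' 90; python3 t.py .4815 -.2875 .34
```

```text
clock: 8.65
tcp_pos: [0.4825, -0.2884, 0.1333]
orientation: [0.001, 0.708, 0.707, 0.0]
wrist_force: [-0.5, 0.1, 6.1]
finger_gap: 0.049
grip_force: 92.9
clk 8.65 p [ 0.4825 -0.2884  0.1333] tilt/yaw y -0.08 zaxis [ 0.0023 -0.0016 -1.    ] F [-0.5  0.1  6.1] gap 0.049 grip 92.9
units [ 0.015 -0.013 -5.168]
```

```bash
python3 -m handwheel '{"deltas":[[-1,0,0,-0.4,0],[-1,0,0,-0.8,0],[-1,0,0,-0.9,0],[-1,0,0,-0.9,0],[-1,0,0,-0.9,0],[-1,0,0,-0.9,0],[-1,0,0,-0.7,0],[-1,0,0,-0.5,0],[-1,0,0,0,0],[-1,0,0,0,0]]}' 90; python3 t.py .5215 .0945 .36
python3 - <<'E'
from h import *
p=status.get_state()["tcp_pos"]
for n in("scene","top"):
    d,P=cam(n);h=cv2.cvtColor(d["frame"],cv2.COLOR_RGB2HSV)
    m=(h[...,0]>3)&(h[...,0]<30)&(h[...,1]>190)&(np.hypot(P[...,0]-p[0],P[...,1]-p[1])<.06)&(P[...,2]>.2)
    Q=P[m];print(n,len(Q),p)
    if len(Q):print(Q.min(0),Q.max(0),np.median(Q,0))
    if n=="scene":cv2.imwrite("pics/s3.png",cv2.resize(d["frame"][60:260,80:350,::-1],None,fx=2.5,fy=2.5))
E
```

```text
clock: 9.9
tcp_pos: [0.4814, -0.2876, 0.3713]
orientation: [-0.0, 0.708, 0.707, 0.0]
wrist_force: [-0.3, 0.7, -0.7]
finger_gap: 0.0485
grip_force: 92.7
clk 9.9 p [ 0.4814 -0.2876  0.3713] tilt/yaw y -0.08 zaxis [-6.e-04  7.e-04 -1.e+00] F [-0.3  0.7 -0.7] gap 0.0485 grip 92.7
units [9.554 0.989 0.288]
scene 0 [ 0.48143857 -0.28760497  0.37130606]
top 222 [ 0.48143857 -0.28760497  0.37130606]
[ 0.45817804 -0.28423418  0.2888492 ] [ 0.5036118  -0.26194992  0.34324106] [ 0.4803743  -0.27027818  0.33792075]
```

View pics/s3.png

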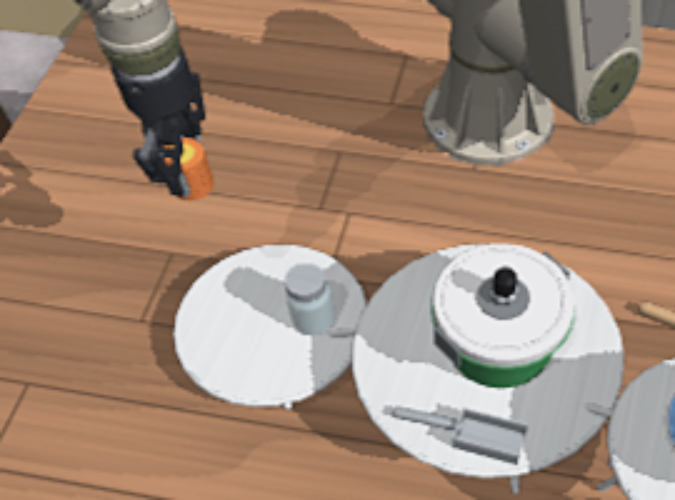

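The cap is held upright at (192,168) in the crop. Its right edge puts its centre on the tool axis, its underside is 83 mm below the TCP, and the jar is undisturbed. So home means a TCP height of about 0.296 m. Carrying it over the stud.

```bash
python3 -m handwheel '{"deltas":[[-1,0.4,0.05,0,0],[-1,0.8,0.1,0,0],[-1,0.9,0.1,0,0],[-1,0.9,0.1,0,0],[-1,0.9,0.1,0,0],[-1,0.9,0.1,0,0],[-1,0.9,0.1,0,0],[-1,0.9,0.1,0,0],[-1,0.9,0.1,0,0],[-1,0.9,0.1,0,0],[-1,0.7,0.1,0,0],[-1,0.35,0.05,0,0],[-1,0,0,0,0],[-1,0,0,0,0]]}' 90; python3 t.py .5215 .0945 .34
python3 - <<'E'
from h import *
p=status.get_state()["tcp_pos"]
for n in("scene","top"):
    d,P=cam(n);h=cv2.cvtColor(d["frame"],cv2.COLOR_RGB2HSV)
    m=(h[...,0]>3)&(h[...,0]<30)&(h[...,1]>190)&(np.hypot(P[...,0]-p[0],P[...,1]-p[1])<.06)&(P[...,2]>.2)
    Q=P[m];print(n,len(Q),p)
    if len(Q):print(Q.min(0),Q.max(0),np.median(Q,0))
    if n=="scene":cv2.imwrite("pics/s4.png",cv2.resize(d["frame"][80:260,200:350,::-1],None,fx=3,fy=3))
E
```

```text
clock: 11.75
tcp_pos: [0.526, 0.0896, 0.3718]
orientation: [-0.0, 0.708, 0.706, -0.0]
wrist_force: [-0.2, -0.7, -0.4]
finger_gap: 0.049
grip_force: 92.7
clk 11.75 p [0.526  0.0896 0.3718] tilt/yaw y -0.11 zaxis [-3.e-04 -3.e-04 -1.e+00] F [-0.2 -0.7 -0.4] gap 0.049 grip 92.7
units [ 0.123 -0.113  0.794]
scene 10 [0.52602287 0.08959941 0.3717782 ]
[0.52761459 0.07268875 0.29041194] [0.54650653 0.11364511 0.31686427] [0.53636061 0.11087723 0.29699725]
top 0 [0.52602287 0.08959941 0.3717782 ]
```

View pics/s4.png

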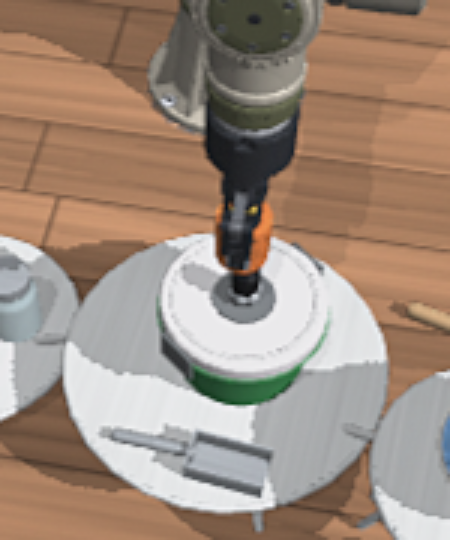

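The cap at (243,235) hangs above the stud tip at (245,278), upright. I'll correct sideways and lower it over the tip.

```bash
python3 -m handwheel '{"deltas":[[-1,0.12,-0.11,0,0],[-1,0,0,0.2,0],[-1,0,0,0.3,0],[-1,0,0,0.2,0],[-1,0,0,0.15,0],[-1,0,0,0.1,0],[-1,0,0,0,0]]}' 90; python3 t.py .5215 .0945 .315
```

```text
clock: 12.72
tcp_pos: [0.5217, 0.095, 0.3336]
orientation: [-0.0, 0.708, 0.707, -0.0]
wrist_force: [0.4, -0.3, -0.8]
finger_gap: 0.0489
grip_force: 92.7
clk 12.725 p [0.5217 0.095  0.3336] tilt/yaw y -0.07 zaxis [-4.e-04  1.e-04 -1.e+00] F [ 0.4 -0.3 -0.8] gap 0.0489 grip 92.7
units [-0.012 -0.006  0.466]
```

Underside at 0.2506 m, about 8 mm over the tip with no contact force. Continuing down to just above the balls.

```bash
python3 -m handwheel '{"deltas":[[-1,0,0,0.15,0],[-1,0,0,0.15,0],[-1,0,0,0.1,0],[-1,0,0,0,0]]}' 90; python3 t.py .5215 .0945 .296
```

```text
clock: 13.22
tcp_pos: [0.5216, 0.095, 0.3174]
orientation: [-0.0, 0.708, 0.707, -0.0]
wrist_force: [0.5, 0.2, 0.0]
finger_gap: 0.0486
grip_force: 92.7
clk 13.225 p [0.5216 0.095  0.3174] tilt/yaw y -0.08 zaxis [-8.e-04  1.e-04 -1.e+00] F [0.5 0.2 0. ] gap 0.0486 grip 92.7
units [-0.012 -0.002  0.536]
```

```bash
python3 -m handwheel '{"deltas":[[-1,0,0,0.1,0],[-1,0,0,0.06,0],[-1,0,0,0.06,0],[-1,0,0,0.06,0],[-1,0,0,0,0]]}' 90; python3 t.py .5215 .0945 .296;  python3 -m handwheel '{"deltas":[[-1,0,0,0.05,0],[-1,0,0,0.05,0],[-1,0,0,0.05,0],[-1,0,0,0,0]]}'; python3 t.py .5215 .0945 .296
```

```text
clock: 13.85
tcp_pos: [0.522, 0.0951, 0.3084]
orientation: [0.001, 0.708, 0.707, 0.001]
wrist_force: [-2.6, -0.2, 8.0]
finger_gap: 0.0489
grip_force: 93.5
clk 13.85 p [0.522  0.0951 0.3084] tilt/yaw y -0.07 zaxis [ 2.5e-03  3.0e-04 -1.0e+00] F [-2.6 -0.2  8. ] gap 0.0489 grip 93.5
units [-0.014 -0.012  0.31 ]
clock: 14.35
tcp_pos: [0.5214, 0.095, 0.2991]
orientation: [-0.001, 0.708, 0.707, -0.001]
wrist_force: [0.7, 1.0, -8.1]
finger_gap: 0.0487
grip_force: 93.9
clk 14.35 p [0.5214 0.095  0.2991] tilt/yaw y -0.07 zaxis [-2.4e-03  1.0e-04 -1.0e+00] F [ 0.7  1.  -8.1] gap 0.0487 grip 93.9
units [-0.012  0.003  0.078]
```

It clicked: the force went from +8 N to -8 N as the cap snapped past the balls. Now I'll press it firmly onto the seat.

```bash
python3 -m handwheel '{"deltas":[[-1,0,0,0.06,0],[-1,0,0,0.06,0],[-1,0,0,0.06,0],[-1,0,0,0.06,0],[-1,0,0,0,0],[-1,0,0,0,0],[-1,0,0,0,0]]}' 90; python3 t.py .5215 .0945 .296
```

```text
clock: 15.22
tcp_pos: [0.5224, 0.0949, 0.2962]
orientation: [0.002, 0.708, 0.707, 0.002]
wrist_force: [-6.2, -0.7, 24.1]
finger_gap: 0.0485
grip_force: 97.0
clk 15.225 p [0.5224 0.0949 0.2962] tilt/yaw y -0.07 zaxis [ 6.8e-03 -1.0e-04 -1.0e+00] F [-6.2 -0.7 24.1] gap 0.0485 grip 97.0
units [-0.011 -0.023  0.004]
```

```bash
python3 -m handwheel '{"deltas":[[-1,0,0,0,0],[-1,0,0,0,0],[-1,0,0,0,0],[-1,0,0,0,0],[-1,0,0,0,0]]}' 90
python3 - <<'E'
from h import *
d,P=cam("scene");cv2.imwrite("pics/s5.png",cv2.resize(d["frame"][110:250,220:340,::-1],None,fx=4,fy=4))
E
```

```text
clock: 15.85
tcp_pos: [0.5224, 0.095, 0.2962]
orientation: [0.002, 0.708, 0.707, 0.002]
wrist_force: [-6.9, -0.8, 23.1]
finger_gap: 0.0489
grip_force: 97.0
```

View pics/s5.png

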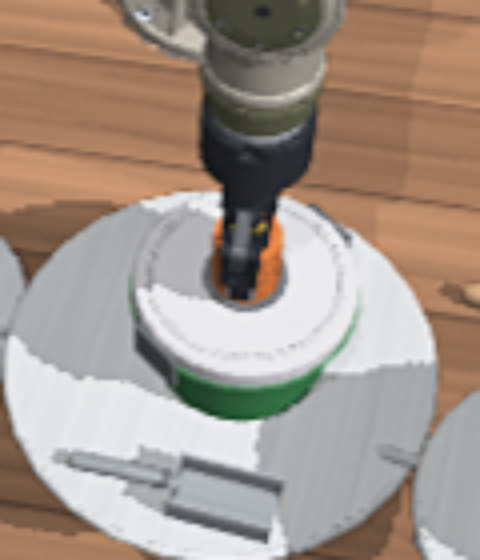

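The cap at (248,265) sits flat and centred on the grey seat, and the hand still holds it with a steady 23 N. Handing in.

```bash
python3 -c "from workcell import hand_in; print(hand_in())"
```

```text
the job is handed in; nothing more can be done
None
```

The job is handed in: the lid is pressed fully home, and the cap has clicked onto its seat and is held down with about 23 N; I left the bowl, scoop, jar and brush alone.

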